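# Dispense one equipment foot and slide it to the blue spot

## Task

Push the green plunger of the foot feeder all the way down once and let it come back up, so that one black foot is ejected onto the bench. Then nudge that foot along the bench with the fingers, without picking it up, until it lies flat and wholly inside the blue spot, not the yellow one. Leave the other feet in the magazine and do not disturb the other things on the bench.

Things in the scene. Friction and masses are not known exactly. Their poses are not given: they have to be found in the camera images.
- feeder: Grey foot feeder fixed to the bench. Origin: on the bench, on the magazine's vertical axis; feet are ejected along -x, z is up. The magazine (aluminium sides, clear front window, open top, 44 mm high, 45 mm wide) spans x = -22.5 to +18.5 mm, exit slot at bench level in front; the housing behind it (40 mm high, 46 mm wide) reaches x = +96.5 mm, the plunger is at x = +65 mm.
- exit (a point): Point on the bench 50 mm in front of the feeder's origin (its -x). After one full press the ejected foot's centre lies within about 15 mm of it, wholly clear of the feeder.
- plunger_top (a point): Centre of the flat top of the green plunger button (32 mm diameter), 64 mm above the bench when up and 44 mm when fully down. It is pressed straight down and moves with the plunger. It drives a hidden blade (2.5 mm per mm) that slides the bottom foot out over the bench; as it rises the blade draws back and the next foot drops. A second press would eject that one too.
- plunger (a joint): Plunger travel in m: 0 up (rest), 0.020 fully down. A spring returns it when let go: about 2 N at the start and 5 N (up to 7 N while moving) at the bottom, then a hard stop.
- foot_1: The lowest foot in the magazine, the one that is ejected: a black plastic disc, 34 mm diameter, 10 mm thick, 14 to 28 g, with a brass dot on top. Origin at the centre of its underside, z up. It starts on the bench at the feeder's origin.
- foot_2: The second foot, the same disc, lying on the first. It drops to the bench inside the magazine when the plunger has come back up, and must stay there.
- foot_3: The third foot, the same disc, on top of the second; it must stay in the magazine.
- blue_spot: The goal: a flat blue round mark on the bench, 100 mm diameter, with no thickness to catch on. Origin at its centre. It lies 60 to 100 mm in front of the feeder's origin (along the feeder's -x) and 125 to 165 mm to the one or the other side.
- yellow_spot: A flat yellow round mark of the same size on the feeder's other side; not the goal.
- spool: Red solder spool standing on its end, 60 mm diameter, 35 mm high, beside the feeder's housing. Origin at the centre of its underside. Bystander.
- tape: Black tape roll lying flat, 90 mm diameter, 19 mm high, on the other side of the housing. Origin at the centre of its underside. Bystander.
- jar: Amber glass jar with white lid, 44 mm diameter, 45 mm high, standing 140 to 160 mm in front of the feeder's origin. Origin at the centre of its underside. Bystander.
- pliers: Pliers with red handles lying flat at the far left, about 155 mm long, 66 mm wide, 16 mm high. Origin on the bench under the pivot, handles along -x. Bystander.
- driver: Screwdriver with a red handle lying at the far right, about 200 mm long and 26 mm thick. Origin on the bench under its middle, handle along -x. Bystander.
- tester: Yellow hand-held tester lying at the right, 140 x 70 x 38 mm. Origin at the centre of its underside. Bystander.
Mind the look-alikes: they are no part of the job. Leave any red look-alike of the feeder alone.

How it is judged:
On the way, in this order (a step that is already met when the one before it is completed fails the run):
1. the plunger is pressed fully down (value of joint plunger above 0.018 m), for 0.05 s.
2. the plunger has come back up and one foot lies outside the feeder (value of joint plunger below 0.003 m and x of foot_1 in the frame of feeder below -0.035 m), for 0.1 s.
3. the foot lies wholly inside the blue spot (horizontal distance between foot_1 and blue_spot below 0.034 m), for 0.2 s.
At the end, for the whole second after the job is handed in: The ejected foot lies flat and still with its centre within 34 mm of the blue spot's centre; the plunger is up (within 3 mm); the second foot has dropped to the bench inside the magazine (within 8 mm of its axis, 3 mm of the bench) with the third on it (horizontal distance between foot_1 and blue_spot below 0.034 m and height (world z) of each of foot_1, foot_2 below 0.003 m and angle between foot_1's own z axis and vertical below 0.1 rad and linear speed of foot_1 below 0.01 m/s and value of joint plunger below 0.003 m and horizontal distance between each of foot_2, foot_3 and feeder below 0.008 m and height (world z) of foot_3 below 0.013 m); the robot touches nothing.
It fails at once if the foot is lifted off the bench or tipped up (more than 8 mm or 0.5 rad) (height (world z) of foot_1 above 0.008 m or angle between foot_1's own z axis and vertical above 0.5 rad).
It fails at once if a second foot leaves the magazine (more than 12 mm off its axis, or lifted) (horizontal distance between any of foot_2, foot_3 and feeder above 0.012 m or height (world z) of foot_2 above 0.018 m or height (world z) of foot_3 above 0.028 m).
It fails at once if a bystander (spool, tape, jar, pliers, screwdriver, tester) is moved or lifted by more than 15 mm (distance of any of spool, tape, jar, pliers, driver, tester from where it was at the start of the episode above 0.015 m).
It also fails if it takes over 48 s, if anything falls off the work surface, if the arm or the gripper's body presses on something with over 40 N, if the wrist force passes 120 N, or if a joint passes its speed limit or range.

## Robot

A 7-joint arm with a two-finger parallel gripper is mounted at the origin on the work surface. World frame = base frame: x ahead of the robot, y to its left, z up, the work surface at z = 0. Lengths are in m, angles in rad, forces in N, time in s.
With the tool pointing down it reaches from about 0.425 to 0.875 m from the base axis. Payload 8.4 kg.
Tool frame: the origin (TCP) lies midway between the tips of the shut fingers; the grasp point (between the pads) lies 19 mm behind it; z points along the fingers, y is the line along which they close (so a half turn about z gives the same grasp; the last joint's range is limited). The gripper opens to 87 mm and grips with 3 to 60 N. Pads are 19 mm wide; open, the fingers measure 117 mm over their backs; the gripper's body (75 mm by 190 mm) begins 51 mm behind the grasp point.
Start: joints at [1.047, 0.333, 0.04, 1.465, -0.013, 1.343, -0.059], TCP at [0.268, -0.592, 0.223] pointing down, gripper open.
Joint ranges: [-2.58, 2.58], [-0.38, 2.09], [-1.3, 1.39], [0.25, 2.4], [-1.5, 4.64], [0.08, 2.09], [-2.65, 2.65]. Speed limits (rad/s): [2.22, 2.22, 2.79, 2.79, 3.14, 3.14, 3.14].

## Interface

Orientations are given as a 3x3 rotation matrix whose columns are the frame's x, y, z axes.
In Python, from station import arm gives the robot as it stands.
- The arm moves only by the tool arm_command, never from a script. Its argument "moves" is a list of rows, each a list of 2 entries, a list of its own where there are three numbers: the shift along the tool's x, y, z in mm, then the turn, a rotation vector about the tool's x, y, z in degrees. A call has 1 to 20 rows; each row shifts and turns the commanded pose from where the row before left it, along the tool's axes as they then stand; what a row does not reach is not made up. A row lasts 1/10 s, in which the tool goes at most 50 mm and 8.59 degrees, less where a joint would pass 70% of its speed; a pose out of reach is approached as far as the arm can. A call with a gripper value outside its range is refused whole. "claw" is the finger opening in mm, from 0 to 87, set as the call begins (left out, the last holds). The fingers move at their own pace and stop on an object; "force" is the grip in N (left out, the last holds). Time passes only in rows, so rows that do not move let the fingers close. It gives the time, the measured TCP pose, the force, the opening and the grip force at its end, in the units of the state.
- arm.sense(): the state, without advancing time (a new reading comes with each control period).
- arm.capture(name): name is "scene" or "top"; returns the picture (384x512x3 uint8, blue, green, red); there is no depth.
- arm.camera_model(name): a dict with "camera_matrix" (3x3 intrinsics, pixels), "pose" (4x4, takes a point from camera to world coordinates). Camera axes: x right, y up, looking along -z (the intrinsics and any distortion apply to the point x, -y, -z); pixel columns grow to the right and rows downward; lengths in m; the calibration is good to about 2 mm. A picture is of the moment at which its call begins. camera_model takes no time and is no camera call.
- arm.close_job(): hands the job in; it is judged then, once.
Trained networks look in the newest picture that a camera, given by its name, has taken for a name from the list of things; names that differ only in an ending like _2 or _b are one class to them, and where a whole thing is asked for, a point or a joint stands for the part that bears it (a point fixed in the world has none). Each returns a list of dicts, best first, with "confidence" (0 to 1); they miss things now and then, are a little off and sometimes report something else, mostly with a low value. They report only what shows in the picture. A call takes as long as a camera call. They do not tell look-alikes from the thing itself.
- arm.regions_of(camera, name): "mask" (384x512 bool, what is visible of it) and "pixel" ([column, row] in pixels, amid what is visible of it).
The state is a dict: "t": time; "joints": joint angles; "dq": joint speeds; "joint_efforts": joint torques, N m; "tcp_pos": TCP position; "tcp_rot": TCP orientation; "ft_force": force on the tool from outside, world axes, zero at the start; "ft_torque": the same for the moment, N m; "opening": finger opening in m; "gripper_force": force on a finger pad.
Only numpy, scipy, OpenCV 4.12 (cv2) and the standard library are available. Lean on these libraries where they do the work, as an engineer would, in place of code of your own. Each camera call takes 0.05 s, during which the arm holds its last target. There are 200 camera calls.

## Working session

There is one attempt and no reset: what is moved stays moved. The work goes in short steps, Python scripts to look and compute and a tool call to move; the robot and the scene stay as the last step left them, time stands still between calls to the robot, and variables do not carry over. Pictures are saved under pics/ and viewed, at most 10 in all, crops included, and the job is handed in when it is done.

Besides the shell and the picture viewer there is one more tool, called as name(argument=value, ...) on one line, values as JSON. arm_command: Moves the arm, as the interface text tells. Its arguments: {"type":"object","properties":{"moves":{"type":"array","items":{"type":"array"}},"claw":{"type":"number"},"force":{"type":"number"}},"required":["moves"]}

```bash
mkdir -p pics; python3 - <<'E'
from station import arm
import cv2,numpy as np
for n in("scene","top"):
    im=arm.capture(n);cv2.imwrite(f"pics/{n}0.png",im)
    m=arm.camera_model(n);print(n,np.round(m["camera_matrix"],1).tolist(),np.round(m["pose"],3).tolist(),[k for k in m])
s=arm.sense();print(s["t"],s["tcp_pos"],np.round(s["tcp_rot"],3).tolist(),s["opening"])
E
```

```text
scene [[435.9, 0.0, 256.3], [0.0, 435.9, 194.1], [0.0, 0.0, 1.0]] [[0.843, -0.358, 0.402, 1.171], [0.538, 0.564, -0.626, -0.884], [-0.003, 0.744, 0.668, 1.078], [0.0, 0.0, 0.0, 1.0]] ['camera_matrix', 'pose']
top [[451.9, 0.0, 254.5], [0.0, 451.9, 194.4], [0.0, 0.0, 1.0]] [[-0.069, 0.977, -0.204, 0.308], [-0.998, -0.068, 0.013, 0.044], [-0.001, 0.204, 0.979, 1.273], [0.0, 0.0, 0.0, 1.0]] ['camera_matrix', 'pose']
0.1 [ 0.267735   -0.59186034  0.22173885] [[0.911, 0.412, -0.001], [0.412, -0.911, 0.001], [-0.0, -0.001, -1.0]] 0.08677455417633236
```

View pics/scene0.png

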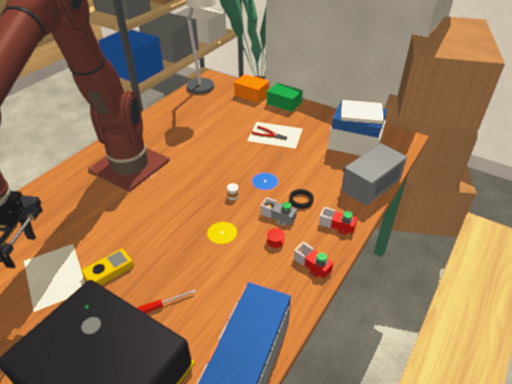

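View pics/top0.png

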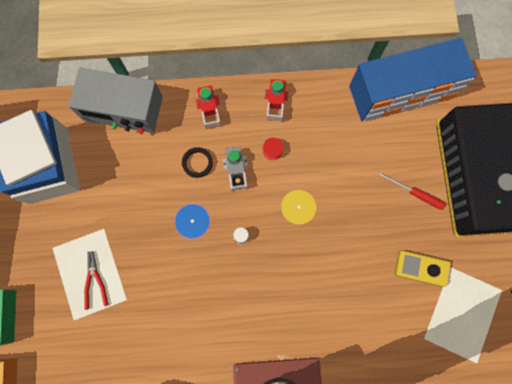

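The top view shows the grey feeder at about (236,168), with its green plunger at (234,156). The look-alikes are two red feeders with green buttons at (207,95) and (277,88). The blue spot is at (192,221), the yellow spot at (299,207) and the jar at (241,235). I choose the grey feeder and will check it in a close crop while measuring.

```bash
cat > h.py <<'E'
from station import arm
import cv2,numpy as np
def ray(n,px,z):
    m=arm.camera_model(n);K=m["camera_matrix"];P=np.array(m["pose"])
    d=P[:3,:3]@np.array([(px[0]-K[0][2])/K[0][0],-(px[1]-K[1][2])/K[1][1],-1])
    o=P[:3,3];return o+d*(z-o[2])/d[2]
def proj(n,p):
    m=arm.camera_model(n);K=m["camera_matrix"];P=np.array(m["pose"])
    c=P[:3,:3].T@(np.array(p)-P[:3,3]);return np.array([K[0][2]+K[0][0]*c[0]/-c[2],K[1][2]-K[1][1]*c[1]/-c[2]])
def blob(im,lo,hi,box):
    h=cv2.inRange(cv2.cvtColor(im,cv2.COLOR_BGR2HSV),lo,hi);x0,y0,x1,y1=box
    v,u=np.nonzero(h[y0:y1,x0:x1]);return np.array([u.mean()+x0,v.mean()+y0]),len(u),(u.min()+x0,u.max()+x0,v.min()+y0,v.max()+y0)
E
python3 - <<'E'
from h import *
t=cv2.imread("pics/top0.png");s=cv2.imread("pics/scene0.png")
G=((45,120,60),(85,255,255))
for n,im,bg,bb in(("top",t,(220,140,250,170),(165,195,220,245)),("scene",s,(270,195,298,215),(245,165,285,195))):
    g=blob(im,*G,bg);b=blob(im,(100,120,60),(125,255,255),bb)
    print(n,g,ray(n,g[0],.062).round(4),b,ray(n,b[0],0).round(4))
for nm in("feeder","jar","spool","tape"):
    for r in arm.regions_of("top",nm)[:3]:
        v,u=np.nonzero(r["mask"]);print(nm,round(r["confidence"],2),r["pixel"],ray("top",(u.mean(),v.mean()),.02).round(3))
cv2.imwrite("pics/crop.png",np.hstack([cv2.resize(t[135:205,205:275],(400,400),interpolation=2),cv2.resize(s[180:240,245:305],(400,400),interpolation=2)]))
E
```

```text
top (array([233.85393258, 155.52808989]), 89, (np.int64(229), np.int64(239), np.int64(151), np.int64(160))) [0.6739 0.0775 0.062 ] (array([191.84472769, 220.79374276]), 863, (np.int64(175), np.int64(208), np.int64(205), np.int64(237))) [0.5082 0.2099 0.    ]
scene (array([286.65454545, 205.27272727]), 55, (np.int64(282), np.int64(291), np.int64(202), np.int64(209))) [0.6766 0.0763 0.062 ] (array([264.60338983, 180.88474576]), 295, (np.int64(253), np.int64(276), np.int64(173), np.int64(188))) [0.5078 0.208  0.    ]
feeder 0.85 [208.7, 103.9] [0.85  0.145 0.02 ]
feeder 0.83 [235.8, 161.1] [0.657 0.078 0.02 ]
feeder 0.55 [277.4, 97.5] [ 0.855 -0.057  0.02 ]
jar 0.77 [243.2, 235.9] [0.455 0.072 0.02 ]
spool 0.92 [271.9, 146.6] [ 0.701 -0.034  0.02 ]
spool 0.63 [234.5, 155.4] [0.686 0.078 0.02 ]
tape 0.82 [196.9, 150.7] [0.675 0.185 0.02 ]
```

View pics/crop.png

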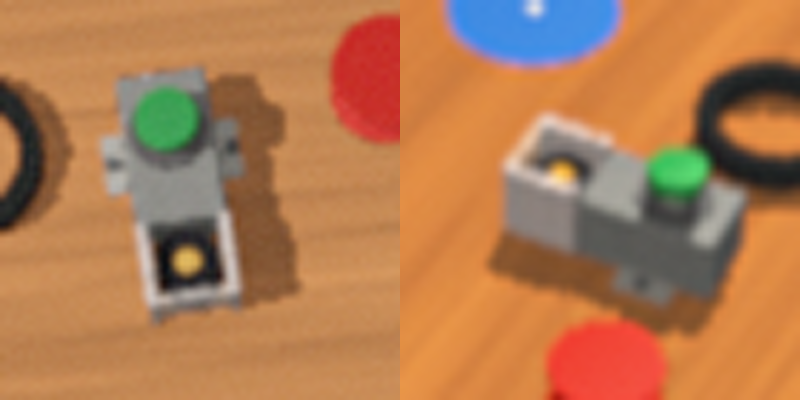

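The crop confirms the grey body, the aluminium magazine with a brass dot at about (237.6,180.7), and a green button: this is the real feeder. I will swing over on an arc with the fingers shut, and compute the feeder frame in the same step.

arm_command(moves=[[[46, 0, 5], [0, 0, -4]], [[46, 0, 5], [0, 0, -4]], [[46, 0, 5], [0, 0, -4]], [[46, 0, 5], [0, 0, -4]], [[46, 0, 5], [0, 0, -4]], [[46, 0, 5], [0, 0, -4]], [[46, 0, 5], [0, 0, -4]], [[46, 0, 5], [0, 0, -4]], [[46, 0, 5], [0, 0, -4]], [[46, 0, 5], [0, 0, -4]], [[46, 0, 5], [0, 0, -4]], [[46, 0, 5], [0, 0, -4]], [[46, 0, 5], [0, 0, -4]], [[46, 0, 5], [0, 0, -4]], [[46, 0, 5], [0, 0, -4]], [[46, 0, 5], [0, 0, -4]], [[46, 0, 5], [0, 0, -4]], [[46, 0, 5], [0, 0, -4]], [[0, 0, 0], [0, 0, 0]], [[0, 0, 0], [0, 0, 0]]], claw=0)

```text
t: 2.3
tcp_pos: [0.6742, 0.0689, 0.1323]
tcp_rot: [[-0.113, 0.994, -0.001], [0.994, 0.113, 0.0], [0.0, -0.001, -1.0]]
ft_force: [-0.2, -1.1, -0.2]
opening: 0.0004
gripper_force: 0.0
```

```bash
python3 - <<'E'
from h import *
s=arm.sense();R=np.array(s["tcp_rot"]);p=np.array(s["tcp_pos"]);print(s["t"],p,R.round(3).tolist(),s["ft_force"],np.round(s["joints"],2),s["opening"])
o=ray("top",(237.6,180.7),.03);q=np.array([.675,.077,.064]);print("feeder o",o)
d=(q-o)[:2];print(np.hypot(*d));d/=np.hypot(*d);f=q[:2]-.065*d
print("axis deg",np.degrees(np.arctan2(d[1],d[0])),"origin",f,"exit",f-.05*d)
b=np.array([.508,.209]);side=np.array([-d[1],d[0]]);print("blue in feeder",(b-f)@d,(b-f)@side)
print("shift tool mm",R.T@(q-p)*1000)
E
```

```text
2.3 [0.67419005 0.06887591 0.13230699] [[-0.113, 0.994, -0.001], [0.994, 0.113, 0.0], [0.0, -0.001, -1.0]] [-0.15955684 -1.05712384 -0.16019365] [ 0.17  0.49 -0.46  1.48  0.22  1.23 -0.21] 0.0004440250081910706
feeder o [0.60888811 0.0722348  0.03      ]
0.06628340424513061
axis deg 4.122628460463328 origin [0.61016819 0.07232706] exit [0.56029757 0.06873249]
blue in feeder -0.09207822140531899 0.14366430440489245
shift tool mm [ 7.95671989  1.75921955 68.30884003]
```

arm_command(moves=[[[8, 2, 20], [0, 0, 0]], [[0, 0, 30], [0, 0, 0]], [[0, 0, 14], [0, 0, 0]], [[0, 0, 3], [0, 0, 0]], [[0, 0, 3], [0, 0, 0]], [[0, 0, 3], [0, 0, 0]], [[0, 0, 3], [0, 0, 0]], [[0, 0, 3], [0, 0, 0]], [[0, 0, 3], [0, 0, 0]], [[0, 0, 3], [0, 0, 0]], [[0, 0, 3], [0, 0, 0]], [[0, 0, 1], [0, 0, 0]], [[0, 0, 0], [0, 0, 0]], [[0, 0, 0], [0, 0, 0]]])

```text
t: 3.7
tcp_pos: [0.6765, 0.075, 0.0445]
tcp_rot: [[-0.11, 0.994, 0.002], [0.994, 0.11, -0.0], [-0.001, 0.002, -1.0]]
ft_force: [-0.6, -4.6, 8.8]
opening: 0.0003
gripper_force: 4.4
```

arm_command(moves=[[[0, 0, 1.5], [0, 0, 0]], [[0, 0, 0], [0, 0, 0]], [[0, 0, 0], [0, 0, 0]]])

```text
t: 4.0
tcp_pos: [0.6765, 0.075, 0.0444]
tcp_rot: [[-0.11, 0.994, 0.002], [0.994, 0.11, -0.001], [-0.001, 0.002, -1.0]]
ft_force: [-6.0, -3.6, 19.5]
opening: 0.0005
gripper_force: 9.7
```

arm_command(moves=[[[0, 0, -4], [0, 0, 0]], [[0, 0, -4], [0, 0, 0]], [[0, 0, -4], [0, 0, 0]], [[0, 0, -4], [0, 0, 0]], [[0, 0, -4], [0, 0, 0]], [[0, 0, -4], [0, 0, 0]], [[0, 0, -6], [0, 0, 0]], [[0, 0, -30], [0, 0, 0]], [[30, 0, -30], [0, 0, 0]], [[-45, 0, 0], [0, 0, 0]], [[-45, 0, 0], [0, 0, 0]], [[-45, 0, 0], [0, 0, 0]], [[-45, 0, 0], [0, 0, 0]], [[0, 0, 0], [0, 0, 0]]])

```text
t: 5.4
tcp_pos: [0.6918, -0.0839, 0.1315]
tcp_rot: [[-0.1, 0.995, -0.001], [0.995, 0.1, -0.005], [-0.005, -0.002, -1.0]]
ft_force: [0.0, -0.8, 1.1]
opening: 0.0006
gripper_force: 0.0
```

```bash
python3 - <<'E'
from h import *
for n in("scene","top"):
    cv2.imwrite(f"pics/{n}1.png",arm.capture(n))
    for r in arm.regions_of(n,"foot_1")[:4]:
        v,u=np.nonzero(r["mask"]);print(n,round(r["confidence"],2),len(u),r["pixel"],ray(n,(u.mean(),v.mean()),.007).round(4))
t=cv2.imread("pics/top1.png");s=cv2.imread("pics/scene1.png")
cv2.imwrite("pics/c1.png",np.hstack([cv2.resize(t[130:250,160:280],(400,400),interpolation=2),cv2.resize(s[150:250,215:315],(400,400),interpolation=2)]))
E
```

```text
scene 0.39 985 [109.8, 267.8] [ 0.3215 -0.412   0.007 ]
top 0.66 106 [237.3, 177.9] [0.6155 0.0727 0.007 ]
top 0.61 112 [238.2, 198.1] [0.5615 0.0679 0.007 ]
top 0.31 107 [231.1, 155.8] [0.6907 0.0786 0.007 ]
```

View pics/c1.png

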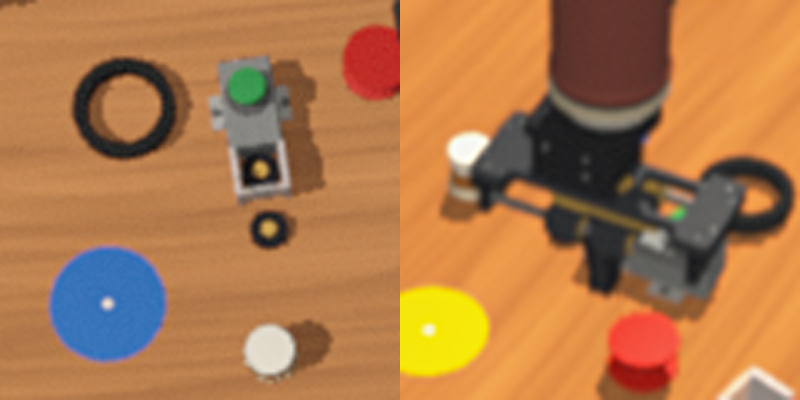

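The top crop shows the foot ejected at about (240.7,198.7), the plunger back up, and the next foot in the magazine. Next I locate the foot's dot precisely and work out the push.

```bash
python3 - <<'E'
from h import *
t=cv2.imread("pics/top1.png")
c=t[188:210,228:252];g=cv2.cvtColor(c,cv2.COLOR_BGR2HSV)
v,u=np.nonzero((g[...,2]<75));k=np.array([u.min()+u.max(),v.min()+v.max()])/2+[228,188];print("dark",k,u.max()-u.min()+1,v.max()-v.min()+1)
f=ray("top",k,.008);print(f);f=f[:2]
b=np.array([.508,.209]);d=b-f;L=np.hypot(*d);d/=L
s=arm.sense();R=np.array(s["tcp_rot"]);p=np.array(s["tcp_pos"])
a=np.degrees(np.arctan2(d[1],d[0]));ta=np.degrees(np.arctan2(R[1,0],R[0,0]))
print("L",L,"push deg",a,"tool x deg",ta)
st=f-.055*d;print("start",st,"shift tool",R.T@(np.array([*st,p[2]])-p)*1000, "tool z tilt",R[:,2])
E
```

```text
dark [240.5 198.5] 10 10
[0.56150644 0.06768645 0.008     ]
L 0.15110413061830802 push deg 110.73848401530562 tool x deg 96.43036102278487
start [0.58098211 0.0162501 ] shift tool [ 100.01326368 -100.45363634    0.15474673] tool z tilt [-4.07483564e-04  1.24250656e-03 -9.99999145e-01]
```

arm_command(moves=[[[26, -30.5, 10], [0, 0, 0]], [[26, -30.5, 10], [0, 0, 0]], [[26, -30.5, 10], [0, 0, 0]], [[26, -31, 10], [0, 0, 2.3]], [[0, 0, 24], [0, 0, 0]], [[0, 0, 24], [0, 0, 0]], [[0, 0, 24], [0, 0, 0]], [[0, 0, 0], [0, 0, 0]], [[0, 0, 0], [0, 0, 0]], [[0, 0, 0], [0, 0, 0]]], claw=12)

```text
t: 6.6
tcp_pos: [0.5598, 0.017, 0.0215]
tcp_rot: [[-0.071, 0.997, 0.002], [0.997, 0.071, 0.0], [0.0, 0.002, -1.0]]
ft_force: [0.6, -0.5, -0.1]
opening: 0.0122
gripper_force: 0.0
```

arm_command(moves=[[[0, -1.5, 9], [0, 0, 0]], [[0, 0, 8], [0, 0, 0]], [[0, 0, 0], [0, 0, 0]], [[10, 0, 0], [0, 0, 0]], [[8, 0, 0], [0, 0, 0]], [[8, 0, 0], [0, 0, 0]], [[8, 0, 0], [0, 0, 0]], [[8, 0, 0], [0, 0, 0]], [[8, 0, 0], [0, 0, 0]], [[8, 0, 0], [0, 0, 0]], [[8, 0, 0], [0, 0, 0]], [[8, 0, 0], [0, 0, 0]], [[8, 0, 0], [0, 0, 0]], [[8, 0, 0], [0, 0, 0]], [[8, 0, 0], [0, 0, 0]], [[6, 0, 0], [0, 0, 0]], [[3, 0, 0], [0, 0, 0]], [[0, 0, 0], [0, 0, 0]], [[0, 0, 0], [0, 0, 0]]])

```text
t: 8.5
tcp_pos: [0.55, 0.1225, 0.003]
tcp_rot: [[-0.07, 0.998, -0.0], [0.998, 0.07, -0.0], [-0.0, -0.0, -1.0]]
ft_force: [0.5, -0.5, -0.8]
opening: 0.0118
gripper_force: 0.0
```

arm_command(moves=[[[-10, 0, 0], [0, 0, 0]], [[-20, 0, 0], [0, 0, 0]], [[0, 0, -40], [0, 0, 0]], [[0, 0, -40], [0, 0, 0]], [[0, 40, -20], [0, 0, 0]], [[0, 45, 0], [0, 0, 0]], [[0, 45, 0], [0, 0, 0]], [[0, 0, 0], [0, 0, 0]], [[0, 0, 0], [0, 0, 0]]], claw=12)

```text
t: 9.4
tcp_pos: [0.6818, 0.1008, 0.1018]
tcp_rot: [[-0.069, 0.998, -0.002], [0.998, 0.069, 0.0], [0.0, -0.002, -1.0]]
ft_force: [-0.6, -0.0, 0.8]
opening: 0.0122
gripper_force: 0.0
```

```bash
python3 - <<'E'
from h import *
t=arm.capture("top");cv2.imwrite("pics/top2.png",t);arm.capture("scene")
for n in("top","scene"):
  for r in arm.regions_of(n,"foot_1")[:4]:
    v,u=np.nonzero(r["mask"]);print(n,round(r["confidence"],2),len(u),(u.mean(),v.mean()),ray(n,(u.mean(),v.mean()),.008).round(4))
s=arm.sense();print(s["t"],s["tcp_pos"],np.round(s["tcp_rot"],3).tolist())
cv2.imwrite("pics/c2.png",cv2.resize(t[130:270,150:290],(560,560),interpolation=2))
E
```

```text
top 0.45 118 (np.float64(211.65254237288136), np.float64(205.59322033898306)) [0.5467 0.1509 0.008 ]
scene 0.6 70 (np.float64(265.87142857142857), np.float64(192.84285714285716)) [0.5526 0.1443 0.008 ]
9.6 [0.68098258 0.10161146 0.10350174] [[-0.071, 0.998, 0.0], [0.998, 0.071, -0.0], [-0.0, 0.0, -1.0]]
```

View pics/c2.png

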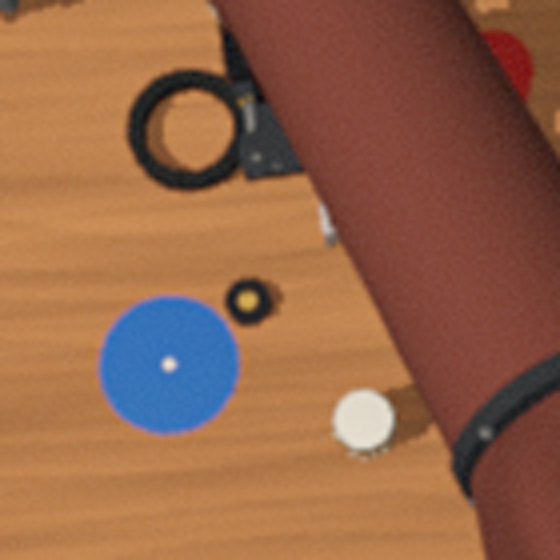

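The foot lies on the bench at about (212,205), or (0.547,0.149) in the world, beside the blue spot. Next is the second leg, at a 123° heading.

arm_command(moves=[[[5, -27.5, 0], [0, 0, 0]], [[5, -27.5, 0], [0, 0, 0]], [[5, -27.5, 0], [0, 0, 0]], [[5, -27.5, 0], [0, 0, -7.25]], [[0, 0, 20], [0, 0, -7.25]], [[0, 0, 20], [0, 0, -7.25]], [[0, 0, 20], [0, 0, -7.25]], [[0, 0, 23], [0, 0, 0]], [[0, 0, 0], [0, 0, 0]], [[0, 0, 0], [0, 0, 0]], [[0, 0, 0], [0, 0, 0]]], claw=20)

```text
t: 10.7
tcp_pos: [0.5713, 0.1144, 0.0217]
tcp_rot: [[-0.545, 0.838, 0.002], [0.838, 0.545, 0.0], [-0.001, 0.002, -1.0]]
ft_force: [0.3, -0.0, 0.5]
opening: 0.0199
gripper_force: 0.0
```

arm_command(moves=[[[0, -1, 9], [0, 0, 0]], [[0, 0, 8], [0, 0, 0]], [[0, 0, 0], [0, 0, 0]], [[8, 0, 0], [0, 0, 0]], [[8, 0, 0], [0, 0, 0]], [[8, 0, 0], [0, 0, 0]], [[8, 0, 0], [0, 0, 0]], [[8, 0, 0], [0, 0, 0]], [[8, 0, 0], [0, 0, 0]], [[8, 0, 0], [0, 0, 0]], [[8, 0, 0], [0, 0, 0]], [[8, 0, 0], [0, 0, 0]], [[8, 0, 0], [0, 0, 0]], [[5, 0, 0], [0, 0, 0]], [[3, 0, 0], [0, 0, 0]], [[1, 0, 0], [0, 0, 0]], [[0, 0, 0], [0, 0, 0]], [[0, 0, 0], [0, 0, 0]]])

```text
t: 12.5
tcp_pos: [0.5214, 0.1879, 0.003]
tcp_rot: [[-0.545, 0.839, -0.0], [0.839, 0.545, -0.0], [-0.0, -0.0, -1.0]]
ft_force: [1.0, 0.1, -0.4]
opening: 0.0204
gripper_force: 0.0
```

arm_command(moves=[[[-10, 0, 0], [0, 0, 0]], [[-20, 0, 0], [0, 0, 0]], [[0, 0, -40], [0, 0, 0]], [[0, 0, -40], [0, 0, 0]], [[-30, 20, -30], [0, 0, 0]], [[-30, 30, 0], [0, 0, 0]], [[-30, 30, 0], [0, 0, 0]], [[-30, 0, 0], [0, 0, 0]], [[-30, 0, 0], [0, 0, 0]], [[-30, 0, 0], [0, 0, 0]], [[0, 0, 0], [0, 0, 0]], [[0, 0, 0], [0, 0, 0]], [[0, 0, 0], [0, 0, 0]]])

```text
t: 13.8
tcp_pos: [0.7024, 0.0565, 0.113]
tcp_rot: [[-0.546, 0.838, -0.0], [0.838, 0.546, 0.001], [0.001, -0.0, -1.0]]
ft_force: [-0.2, 0.5, 1.1]
opening: 0.02
gripper_force: 0.0
```

```bash
python3 - <<'E'
from h import *
t=arm.capture("top");cv2.imwrite("pics/top3.png",t)
for r in arm.regions_of("top","foot_1")[:4]:
    v,u=np.nonzero(r["mask"]);print(round(r["confidence"],2),len(u),(u.mean(),v.mean()),ray("top",(u.mean(),v.mean()),.008).round(4))
s=arm.sense();print(s["t"],s["tcp_pos"],s["ft_force"])
cv2.imwrite("pics/c3.png",cv2.resize(t[130:270,150:290],(560,560),interpolation=2))
E
```

```text
0.52 100 (np.float64(191.81), np.float64(220.13)) [0.5088 0.2089 0.008 ]
0.49 96 (np.float64(237.08333333333334), np.float64(180.57291666666666)) [0.6147 0.0742 0.008 ]
13.9 [0.70237194 0.05702166 0.11322653] [-0.16106135  0.51431725  0.21241272]
```

View pics/c3.png

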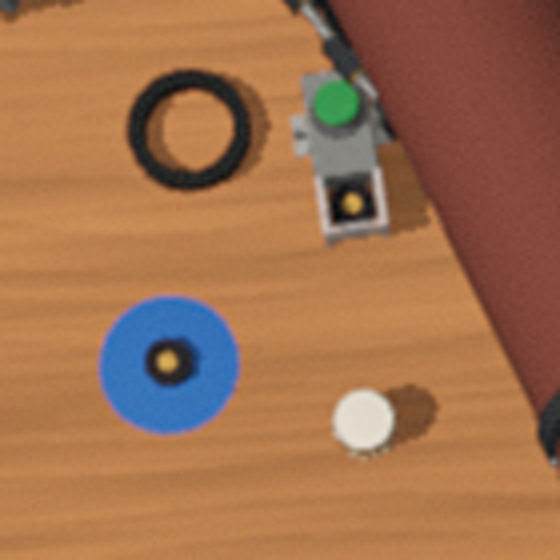

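The foot lies at the centre of the blue spot, at about (191.8,220.1). The plunger is up, the magazine still shows its feet, the jar and tape are where they were, and the arm is clear. I am handing in.

```bash
python3 -c "
from station import arm
print(arm.close_job())"
```

```text
the job is handed in; nothing more can be done
None
```

I pressed the plunger once and it came back up; the ejected foot was nudged to about 1 mm (camera estimate) from the blue spot's centre, and the job is handed in at about 14 s of the 48 s allowed, with no verdict returned.

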